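# Open the spares tote on the radio desk

## Robot

A 6-joint arm with a two-finger parallel gripper is mounted at the origin on the work surface. World frame = base frame: x ahead of the robot, y to its left, z up, the work surface at z = 0. Lengths are in m, angles in rad, forces in N, time in s.
With the tool pointing down it reaches from about 0.275 to 0.75 m from the base axis. Payload 10.2 kg.
Tool frame: the origin (TCP) lies on the front face of the gripper's body, between the roots of the fingers; the fingertips stand 73 mm ahead of it and the grasp point (between the pads) lies 54 mm ahead of it; z points along the fingers, y is the line along which they close (so a half turn about z gives the same grasp; the last joint's range is limited). The gripper opens to 85 mm and grips with 20 to 120 N. Pads are 22 mm wide; open, the fingers measure 114 mm over their backs; the gripper's body (76 mm by 85 mm) begins 54 mm behind the grasp point. The pads swing forward as they close: fully open they stand 13 mm farther back than shut.
Start: joints at [1.008, 0.313, 1.498, -0, 1.331, -0.223], TCP at [0.175, 0.495, 0.304] pointing down, gripper open.
Joint ranges: [-2.94, 2.94], [-0.97, 2.17], [0.19, 2.56], [-1.23, 4.37], [0.02, 3.11], [-2.88, 2.88]. Speed limits (rad/s): [2.39, 2.39, 3.01, 3.14, 3.14, 3.14].

## Interface

Orientations are given as a 3x3 rotation matrix whose columns are the frame's x, y, z axes.
In Python, from bench import observe, get_image, close_job gives the robot as it stands. The module is installed in compiled form; this text tells all that it offers.
- The arm moves only by the tool play_rows, never from a script. Its argument "targets" is a list of rows, each a list of 7 numbers: the shift along the world's x, y, z as a fraction of full scale, then the turn, a rotation vector about the world's x, y, z as a fraction of full scale, then the opening, from 0 (shut) to 1 (fully open). In form: [[dx, dy, dz, ax, ay, az, fingers], ...]. A call has 1 to 8 rows; each row is the pose to reach, as a shift and turn from the pose commanded when the call began, turning the shorter way round; what a row does not reach only later rows make up. Full scale, the value 1, is 0.3 m for a shift and pi rad for a turn. A row lasts 1/8 s, in which the tool goes at most 62.5 mm and 10.7 degrees, less where a joint would pass 70% of its speed; a pose out of reach is approached as far as the arm can. A call with a number of a shift or a turn outside -1 to 1 is refused whole. A call with a gripper value outside its range is refused whole. The fingers move at their own pace and stop on an object; the grip force is fixed at half the most. Time passes only in rows, so rows that repeat a pose let the fingers close. It gives the time, the measured TCP pose, the force, the opening and the grip force at its end, in the units of the state.
- observe(): the state, without advancing time (a new reading comes with each control period).
- get_image(name): name is "scene" or "top" or "wrist"; returns a dict with "image" (400x640x3 uint8, red, green, blue), "mtx" (3x3 intrinsics, pixels), "dist_coeffs" ([k1, k2, p1, p2, k3] as OpenCV has them; the pictures are not rectified), "origin" and "rotation" of the camera in the world; the wrist camera has in their place "hand_eye" (4x4, takes a point from camera to tool coordinates, whose origin is the TCP and whose axes are the flange's). Camera axes: x right, y down, z forward; pixel columns grow to the right and rows downward; lengths in m; the calibration is good to about 2 mm. A picture is of the moment at which its call begins: read the wrist's pose just before it. There is no depth.
- close_job(): hands the job in; it is judged then, once.
The state is a dict: "t": time; "qpos": joint angles; "dq": joint speeds; "joint_efforts": joint torques, N m; "ee_pos": TCP position; "tcp_rot": TCP orientation; "force": force on the tool from outside, world axes, zero at the start; "moment": the same for the moment, N m; "finger_gap": opening from 0.0 (shut) to 1.0 (fully open); "grip_force": force on a finger pad.
Only numpy, scipy, OpenCV 4.12 (cv2) and the standard library are available. Lean on these libraries where they do the work, as an engineer would, in place of code of your own. Each camera call takes 0.05 s, during which the arm holds its last target. There are 200 camera calls.

## Task

Open the larger of the two clip-lid boxes on the radio desk: first flip the sprung clips on both ends of its lid outwards until they stay open, then lift the lid off by its handle and lay it gently, flat and right way up, in the middle of the green desk mat. Do not drop the lid, leave the clips open, and leave the smaller case where it is.

Things in the scene. Friction and masses are not known exactly. Their poses are not given: they have to be found in the camera images.
- tote: The larger box: open grey plastic tote, fixed, 180 (its x) by 120 (its y) by 80 mm high, walls 4 mm. Origin: centre of its underside, z up. A black bale clip at the middle of each 120 mm end (+x, -x) is hinged at x = +-100, z = 62 mm. Each clip's lip (z 87 to 91 mm, reaching in to x = +-84 mm) locks the lid, whose top is at z = 86 mm. Opened clips reach out to x = +-165 mm.
- clip_near_top (a point): Middle of the top edge of the shut clip at the tote's -x end (nearer the robot), at x = -100, z = 126 mm on the tote; it stays there when the clip opens. The clip is an upright black tab 36 mm wide (along the tote's y) and 8 mm thick that stands 40 mm above the lid's top. Push its upper part outwards, away from the tote's middle: about 3 N at 40 mm above the hinge.
- clip_far_top (a point): The same point for the clip at the tote's +x end (farther from the robot), at x = +100, z = 126 mm on the tote; the clip is alike.
- clip_near (a joint): Angle in rad of the -x end's clip: 0 shut (upright, hooked over the lid), growing as it swings outwards. An over-centre spring pulls it shut below 0.6 rad, and beyond that throws it open to 1.9 rad, lying outwards and a little down, where it stays.
- clip_far (a joint): Angle in rad of the +x end's clip, same values and spring as clip_near.
- lid: The tote's loose grey lid, 0.13 to 0.25 kg: plate 184 by 124 mm, its top 12 mm above the origin, over a plug 166 by 106 by 6 mm that sits in the tote's mouth with 3 mm play. Origin: centre of the plug's underside, z up; starts 74 mm above the tote's origin, same axes. Black bridge handle in the middle: a bar 60 mm long (x), 16 mm wide (y), 30 to 46 mm above the origin, on two end posts.
- mat: Dark green desk mat, fixed, 260 (its x) by 200 (its y) by 2 mm thick, empty. Origin: centre of its underside.
- case: Bystander: the smaller grey case of the same make, loose, 0.9 kg, 120 by 85 mm and 55 mm high (clips to 78 mm), with a small round knob on its lid and clips on its ends. Stays shut and where it is. Origin: centre of its underside.
Not all that is in view belongs to the job. What is shaped like the lid but red is not meant.

How it is judged:
On the way, in this order (a step that is already met when the one before it is completed fails the run):
1. both clips are flipped open while the lid still lies on the tote (value of joint each of clip_near, clip_far above 1.3 rad and z of lid in the frame of tote between 0.068 and 0.08 m and horizontal distance between lid and tote below 0.015 m), for 0.2 s.
2. the lid is lifted clear of the tote (z of lid in the frame of tote above 0.1 m), for 0.1 s.
At the end, for the whole second after the job is handed in: The lid lies flat (within 0.1 rad), right way up and at rest on the green mat, its centre within 40 mm of the mat's centre, and both clips are open beyond 1.3 rad (value of joint each of clip_near, clip_far above 1.3 rad and horizontal distance between lid and mat below 0.04 m and z of lid in the frame of mat below 0.008 m and angle between lid's own z axis and vertical below 0.1 rad and linear speed of lid below 0.02 m/s); the robot touches nothing.
It fails at once if the lid is dropped (it falls free of the fingers faster than 0.6 m/s) (linear speed of lid above 0.6 m/s and contact force between the fingers and lid below 0.05 N).
It fails at once if the smaller case is moved by more than 30 mm (distance of case from where it was at the start of the episode above 0.03 m).
It also fails if it takes over 54 s, if anything falls off the work surface, if the arm or the gripper's body presses on something with over 40 N, if the wrist force passes 120 N, or if a joint passes its speed limit or range.

## Working session

There is one attempt and no reset: what is moved stays moved. The work goes in short steps, Python scripts to look and compute and a tool call to move; the robot and the scene stay as the last step left them, time stands still between calls to the robot, and variables do not carry over. Pictures are saved under pics/ and viewed, at most 10 in all, crops included, and the job is handed in when it is done.

Besides the shell and the picture viewer there is one more tool, called by a JSON object that holds its "op" and its "data", one argument or row to a line. play_rows: Moves the arm, as the interface text tells. Its arguments: {"type":"object","properties":{"targets":{"type":"array"}},"required":["targets"]}

```bash
mkdir -p pics; cat > h.py <<'E'
import numpy as np, cv2
from bench import observe, get_image, close_job
def grab(name):
    s=observe(); d=get_image(name)
    if name=='wrist':
        T=np.eye(4);T[:3,:3]=s['tcp_rot'];T[:3,3]=s['ee_pos'];C=T@np.array(d['hand_eye']);d['origin']=C[:3,3];d['rotation']=C[:3,:3]
    return d
def ray(d,px,z):
    p=cv2.undistortPoints(np.array(px,float).reshape(-1,1,2),np.array(d['mtx']),np.array(d['dist_coeffs'])).reshape(-1,2)
    v=np.c_[p,np.ones(len(p))]@np.array(d['rotation']).T;o=np.array(d['origin'])
    return o+v*((z-o[2])/v[:,2])[:,None]
def save(d,fn): cv2.imwrite('pics/'+fn,d['image'][:,:,::-1])
E
python3 - <<'E'
from h import *
for n in('top','scene'):
    d=grab(n);save(d,n+'0.png');print(n,d['origin'],np.round(d['rotation'],3).tolist(),d['mtx'])
print(observe())
E
```

```text
top [ 0.33452307 -0.04605573  1.39071745] [[0.023, -0.996, 0.083], [-1.0, -0.024, -0.002], [0.004, -0.083, -0.997]] [[489.82354837   0.         316.61115575]
 [  0.         489.82354837 206.84881528]
 [  0.           0.           1.        ]]
scene [ 1.39497931 -0.19261926  0.87255246] [[0.13, 0.611, -0.781], [0.991, -0.078, 0.105], [0.003, -0.788, -0.616]] [[449.66081398   0.         322.56758493]
 [  0.         449.66081398 202.42702706]
 [  0.           0.           1.        ]]
{'t': 0.1, 'qpos': array([ 1.00758176e+00,  3.13388388e-01,  1.49836776e+00, -2.26213884e-06,
        1.33100275e+00, -2.23417713e-01]), 'dq': array([ 8.62512177e-04, -8.89335628e-05, -2.62356184e-03,  1.23157480e-03,
       -1.57838492e-04,  7.95677510e-04]), 'joint_efforts': array([ 3.67447617e-03, -4.12897503e+01, -2.60140729e+01, -1.00975712e-04,
        3.02623332e-03, -3.13632256e-05]), 'ee_pos': array([0.17491828, 0.49484378, 0.30339265]), 'tcp_rot': array([[-9.42822493e-01,  3.33294706e-01, -6.20806012e-04],
       [ 3.33295185e-01,  9.42822011e-01, -9.87280015e-04],
       [ 2.56254371e-04, -1.13774146e-03, -9.99999320e-01]]), 'force': array([-1.38156447, -0.66283241,  0.48761523]), 'moment': array([ 0.01651503,  0.00463149, -0.01841228]), 'grip_force': 0.0, 'finger_gap': 0.9999455524654136}
```

View pics/top0.png

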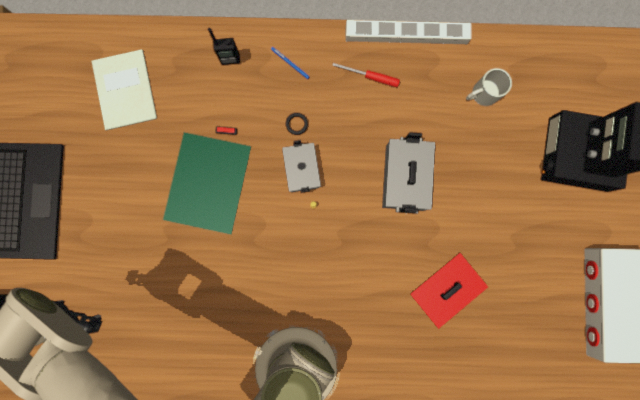

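View pics/scene0.png

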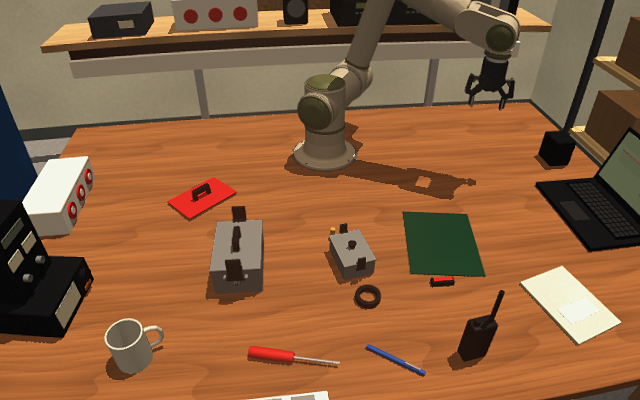

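Top view: tote lid at about (410,175), far clip (413,137), near clip (407,208). The mat is at (208,183), the case at (302,167) and the red decoy lid at (450,290). The scene view agrees. Next I measure.

```bash
python3 - <<'E'
from h import *
d=grab('top');im=d['image'];hsv=cv2.cvtColor(im,cv2.COLOR_RGB2HSV)
def rect(m,box,z,nm):
    x0,y0,x1,y1=box;k=np.zeros(m.shape,np.uint8);k[y0:y1,x0:x1]=m[y0:y1,x0:x1]
    k=cv2.morphologyEx(k,cv2.MORPH_OPEN,np.ones((3,3)))
    c=max(cv2.findContours(k,0,2)[0],key=cv2.contourArea)
    w=ray(d,c.reshape(-1,2),z)[:,:2]
    r=cv2.minAreaRect((w*1000).astype(np.float32));print(nm,r);return r
rect(cv2.inRange(hsv,(40,60,20),(95,255,255)),(150,120,265,245),.002,'mat')
g=cv2.inRange(hsv,(0,0,90),(180,45,255))
rect(g,(370,125,445,220),.086,'lid'); rect(g,(275,135,330,200),.055,'case')
k=cv2.inRange(hsv,(0,0,0),(180,255,60));
for nm,b in(('far',(398,128,426,145)),('near',(392,200,424,216)),('handle',(400,155,424,190))):
    x0,y0,x1,y1=b;ys,xs=np.nonzero(k[y0:y1,x0:x1]);xs+=x0;ys+=y0
    print(nm,len(xs),xs.min(),xs.max(),ys.min(),ys.max(),ray(d,[[xs.mean(),ys.mean()]],.12))
a=cv2.resize(im[120:225,370:450],None,fx=6,fy=5.5,interpolation=cv2.INTER_CUBIC);cv2.imwrite('pics/c1.png',a[:,:,::-1])
E
```

```text
mat ((512.2674560546875, 265.3491516113281), (197.98951721191406, 257.3519287109375), 79.40072631835938)
lid ((536.234375, -297.67529296875), (123.48250579833984, 196.68785095214844), 87.09671020507812)
case ((555.2683715820312, -3.6457786560058594), (124.95228576660156, 87.02986907958984), 10.525789260864258)
far 113 404 420 133 141 [[ 0.63079749 -0.29879003  0.12      ]]
near 94 400 417 206 212 [[ 0.44019272 -0.28805028  0.12      ]]
handle 123 408 415 162 183 [[ 0.53767946 -0.29710475  0.12      ]]
```

View pics/c1.png

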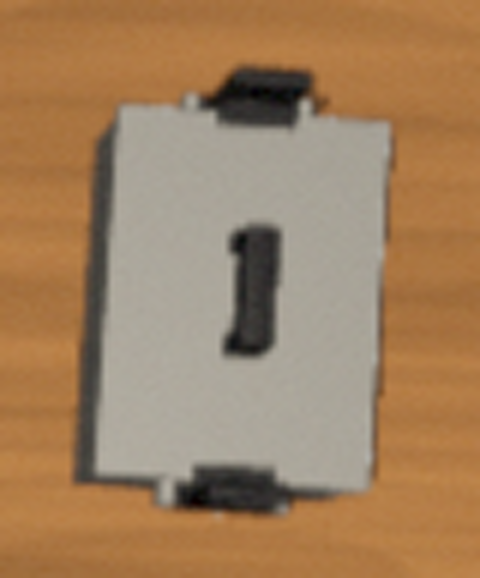

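Tote centre is about (0.536,-0.2975) with yaw about -3°. Mat is at (0.512,0.265). Sizes match the given ones. Moving over the tote for a close look.

{"op": "play_rows", "data": {
  "targets": [
    [0.2, -0.25, 0, 0, 0, 0.03, 0],
    [0.4, -0.5, 0, 0, 0, 0.06, 0],
    [0.6, -0.7, 0, 0, 0, 0.0913, 0],
    [0.75, -0.9, 0, 0, 0, 0.0913, 0],
    [0.833, -1, 0, 0, 0, 0.0913, 0],
    [0.833, -1, 0, 0, 0, 0.0913, 0],
    [0.833, -1, 0, 0, 0, 0.0913, 0]
  ]
}}

```text
t: 1.02
ee_pos: [0.4265, 0.1925, 0.3036]
tcp_rot: [[-0.998, 0.057, -0.0], [0.057, 0.998, -0.0], [0.0, -0.0, -1.0]]
force: [-0.6, 1.1, 0.6]
finger_gap: 0.001
grip_force: 0.0
```

{"op": "play_rows", "data": {
  "targets": [
    [0.1, -0.2, 0, 0, 0, 0, 0],
    [0.2, -0.4, 0, 0, 0, 0, 0],
    [0.27, -0.6, 0, 0, 0, 0, 0],
    [0.27, -0.8, 0, 0, 0, 0, 0],
    [0.27, -1, 0, 0, 0, 0, 0],
    [0.27, -1, 0, 0, 0, 0, 0],
    [0.27, -1, 0, 0, 0, 0, 0]
  ]
}}

```text
t: 1.9
ee_pos: [0.5059, -0.1043, 0.3037]
tcp_rot: [[-0.999, 0.053, -0.0], [0.053, 0.999, 0.001], [0.0, 0.001, -1.0]]
force: [-0.9, 0.7, 0.7]
finger_gap: -0.001
grip_force: 0.0
```

{"op": "play_rows", "data": {
  "targets": [
    [0, -0.2, 0, 0, 0, 0, 0],
    [0, -0.4, 0, 0, 0, 0, 0],
    [0, -0.5, 0, 0, 0, 0, 0],
    [0, -0.5, 0, 0, 0, 0, 0],
    [0, -0.5, 0, 0, 0, 0, 0]
  ]
}}

```text
t: 2.52
ee_pos: [0.5064, -0.2531, 0.3039]
tcp_rot: [[-0.999, 0.051, -0.0], [0.051, 0.999, 0.001], [0.0, 0.001, -1.0]]
force: [-1.0, 0.0, 0.8]
finger_gap: -0.0
grip_force: 0.0
```

```bash
python3 - <<'E'
from h import *
d=grab('wrist');save(d,'w1.png');print(d['origin'],np.round(d['rotation'],3).tolist());s=observe();print(s['t'],s['ee_pos'],s['tcp_rot'],s['force'])
E
```

```text
[ 0.42499434 -0.2491532   0.37316078] [[0.05, 0.948, 0.314], [0.999, -0.047, -0.015], [0.0, 0.314, -0.949]]
2.575 [ 0.50634922 -0.25306264  0.30409749] [[-9.98719284e-01  5.05942847e-02  1.04807389e-04]
 [ 5.05943121e-02  9.98719249e-01  2.78032754e-04]
 [-9.06062887e-05  2.82979330e-04 -9.99999956e-01]] [-0.06700948  0.30544476 -0.20113812]
```

View pics/w1.png

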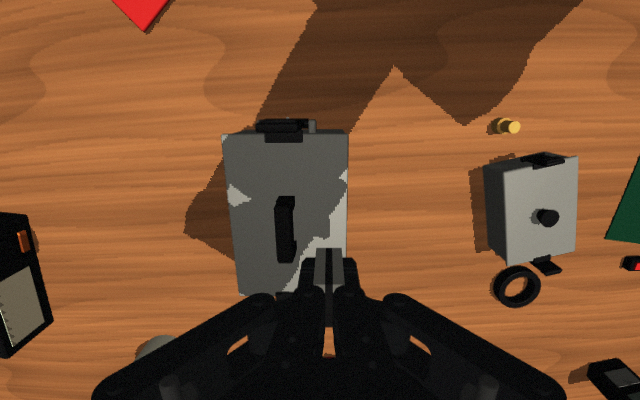

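Wrist view: lid corners at about (222,137), (349,130) and (238,292). The handle runs from (287,197) to (286,262), and the near clip is at (283,130).

```bash
python3 - <<'E'
from h import *
d=grab('wrist')
a=ray(d,[[222,137],[349,130],[238,292]],.086);print(a,np.hypot(*(a[0]-a[1])[:2]),np.hypot(*(a[0]-a[2])[:2]))
u=a[1]-a[0];u/=np.linalg.norm(u);print('yaw',np.arctan2(-u[0],u[1]))
f=np.array([u[1],-u[0],0]);print('ctr',(a[0]+a[1])/2+.092*f)
print('handle',ray(d,[[286,198],[286,258]],.12))
print('clip',ray(d,[[258,120],[308,120]],.126))
E
```

```text
[[ 0.44685094 -0.35291737  0.086     ]
 [ 0.44674533 -0.23070289  0.086     ]
 [ 0.621227   -0.36314605  0.086     ]] 0.12221452628774401 0.17467580738000796
yaw 0.0008641390337096825
ctr [ 0.5387981  -0.29173063  0.086     ]
handle [[ 0.50100054 -0.29118642  0.12      ]
 [ 0.56142991 -0.29699439  0.12      ]]
clip [[ 0.43194954 -0.30685225  0.126     ]
 [ 0.43413769 -0.2662346   0.126     ]]
```

{"op": "play_rows", "data": {
  "targets": [
    [-0.107, -0.128, 0, 0, 0, 0, 0],
    [-0.107, -0.128, -0.15, 0, 0, 0, 0],
    [-0.107, -0.128, -0.3, 0, 0, 0, 0],
    [-0.107, -0.128, -0.41, 0, 0, 0, 0],
    [-0.107, -0.128, -0.41, 0, 0, 0, 0],
    [-0.107, -0.128, -0.41, 0, 0, 0, 0]
  ]
}}

```text
t: 3.38
ee_pos: [0.4745, -0.2933, 0.1826]
tcp_rot: [[-0.999, 0.052, 0.002], [0.052, 0.999, -0.002], [-0.002, -0.002, -1.0]]
force: [0.2, -1.1, 0.2]
finger_gap: -0.0
grip_force: 0.0
```

{"op": "play_rows", "data": {
  "targets": [
    [-0.035, 0.002, 0, 0, 0, 0, 0],
    [-0.07, 0.004, 0, 0, 0, 0, 0],
    [-0.105, 0.006, 0, 0, 0, 0, 0],
    [-0.14, 0.008, 0, 0, 0, 0, 0],
    [-0.175, 0.01, 0, 0, 0, 0, 0],
    [-0.21, 0.012, 0, 0, 0, 0, 0],
    [-0.24, 0.012, 0, 0, 0, 0, 0],
    [-0.24, 0.012, 0, 0, 0, 0, 0]
  ]
}}

```text
t: 4.38
ee_pos: [0.4013, -0.2899, 0.1809]
tcp_rot: [[-0.999, 0.054, -0.0], [0.054, 0.999, 0.0], [0.0, 0.0, -1.0]]
force: [0.1, 0.0, 0.8]
finger_gap: -0.003
grip_force: 0.0
```

{"op": "play_rows", "data": {
  "targets": [
    [0, 0, 0.2, 0, 0, 0, 0],
    [0.2, -0.01, 0.2, 0, 0, 0, 0],
    [0.4, -0.02, 0.2, 0, 0, 0, 0],
    [0.6, -0.028, 0.2, 0, 0, 0, 0],
    [0.653, -0.028, 0.2, 0, 0, 0, 0],
    [0.653, -0.028, 0.2, 0, 0, 0, 0],
    [0.653, -0.028, 0, 0, 0, 0, 0],
    [0.653, -0.028, 0, 0, 0, 0, 0]
  ]
}}

```text
t: 5.38
ee_pos: [0.5956, -0.2974, 0.1772]
tcp_rot: [[-0.999, 0.054, -0.007], [0.054, 0.999, 0.005], [0.008, 0.005, -1.0]]
force: [-0.8, -0.1, 0.8]
finger_gap: -0.001
grip_force: 0.0
```

{"op": "play_rows", "data": {
  "targets": [
    [0.035, -0.002, 0, 0, 0, 0, 0],
    [0.07, -0.004, 0, 0, 0, 0, 0],
    [0.105, -0.006, 0, 0, 0, 0, 0],
    [0.14, -0.008, 0, 0, 0, 0, 0],
    [0.175, -0.01, 0, 0, 0, 0, 0],
    [0.21, -0.012, 0, 0, 0, 0, 0],
    [0.24, -0.012, 0, 0, 0, 0, 0],
    [0.24, -0.012, 0, 0, 0, 0, 0]
  ]
}}

```text
t: 6.38
ee_pos: [0.6699, -0.3022, 0.1834]
tcp_rot: [[-0.999, 0.053, 0.002], [0.053, 0.999, -0.002], [-0.002, -0.001, -1.0]]
force: [-0.0, 0.5, 0.3]
finger_gap: 0.004
grip_force: 0.0
```

{"op": "play_rows", "data": {
  "targets": [
    [0, 0, 0.2, 0, 0, 0, 0],
    [-0.2, 0, 0.4, 0, 0, 0, 0.5],
    [-0.4, 0, 0.4, 0, 0, 0, 0.7],
    [-0.5, 0, 0.4, 0, 0, 0, 0.7],
    [-0.55, 0, 0.4, 0, 0, 0, 0.7],
    [-0.55, 0, 0.4, 0, 0, 0, 0.7],
    [-0.55, 0, 0.4, 0, 0, 0, 0.7]
  ]
}}

```text
t: 7.25
ee_pos: [0.505, -0.3018, 0.3015]
tcp_rot: [[-0.999, 0.053, 0.001], [0.053, 0.999, -0.001], [-0.001, -0.001, -1.0]]
force: [-0.3, -0.5, 0.4]
finger_gap: 0.699
grip_force: 0.0
```

```bash
python3 - <<'E'
from h import *
d=grab('wrist');t=grab('top');s=observe();print(s['t'],s['ee_pos'],s['finger_gap'])
np.savez('w2.npz',**{k:np.array(v) for k,v in d.items()})
im=np.hstack([d['image'],cv2.resize(t['image'][100:250,360:460],None,fx=4,fy=400/150)]);im=cv2.resize(im,None,fx=.75,fy=.75)
cv2.imwrite('pics/w2.png',im[:,:,::-1])
E
```

```text
7.35 [ 0.50519993 -0.30172788  0.30083251] 0.7012625600733888
```

View pics/w2.png

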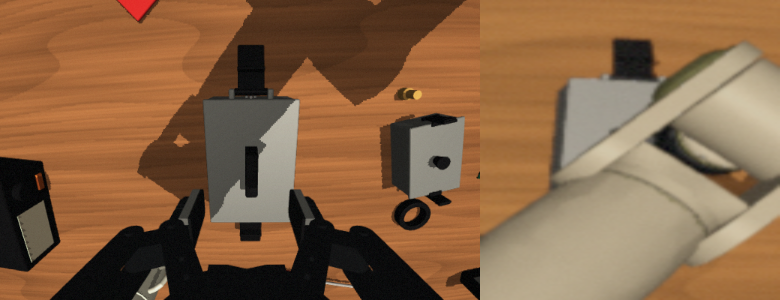

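Both clips lie open: near at (251,68) in the wrist part, far at (632,58) in the top part. The handle runs (251,147)-(251,196) in the 0.75-scale picture, and the lid is still seated.

```bash
python3 - <<'E'
from h import *
d=dict(np.load('w2.npz'))
print('handle',ray(d,np.array([[251.5,147.5],[251.5,195]])/.75,.12))
a=ray(d,np.array([[205,99.5],[299,98.5],[210,221],[296,222]])/.75,.086);print(a,a.mean(0))
E
```

```text
handle [[ 0.49997079 -0.29573635  0.12      ]
 [ 0.5632764  -0.29852841  0.12      ]]
[[ 0.44409943 -0.35120431  0.086     ]
 [ 0.448896   -0.23278694  0.086     ]
 [ 0.62375498 -0.36364088  0.086     ]
 [ 0.63239164 -0.23286324  0.086     ]] [ 0.53728551 -0.29512384  0.086     ]
```

{"op": "play_rows", "data": {
  "targets": [
    [0.1, 0.02, 0, 0, 0, 0, 0.6],
    [0.1, 0.02, -0.15, 0, 0, 0, 0.6],
    [0.1, 0.02, -0.3, 0, 0, 0, 0.6],
    [0.1, 0.02, -0.4, 0, 0, 0, 0.6],
    [0.1, 0.02, -0.45, 0, 0, 0, 0.6],
    [0.1, 0.02, -0.45, 0, 0, 0, 0.6],
    [0.1, 0.02, -0.45, 0, 0, 0, 0.6]
  ]
}}

```text
t: 8.22
ee_pos: [0.5352, -0.2961, 0.1673]
tcp_rot: [[-0.999, 0.053, 0.002], [0.053, 0.999, -0.001], [-0.002, -0.001, -1.0]]
force: [0.9, 0.1, 0.9]
finger_gap: 0.6
grip_force: 0.0
```

{"op": "play_rows", "data": {
  "targets": [
    [0, 0, 0, 0, 0, 0, 0.3],
    [0, 0, 0, 0, 0, 0, 0],
    [0, 0, 0, 0, 0, 0, 0],
    [0, 0, 0, 0, 0, 0, 0],
    [0, 0, 0, 0, 0, 0, 0],
    [0, 0, 0, 0, 0, 0, 0]
  ]
}}

```text
t: 8.98
ee_pos: [0.5349, -0.2961, 0.1668]
tcp_rot: [[-0.999, 0.053, 0.001], [0.053, 0.999, -0.001], [-0.001, -0.001, -1.0]]
force: [-0.4, -0.7, 6.1]
finger_gap: 0.169
grip_force: 59.5
```

{"op": "play_rows", "data": {
  "targets": [
    [0, 0, 0.03, 0, 0, 0, 0],
    [0, 0, 0.08, 0, 0, 0, 0],
    [0, 0, 0.15, 0, 0, 0, 0],
    [0, 0, 0.25, 0, 0, 0, 0],
    [0, 0, 0.35, 0, 0, 0, 0],
    [0, 0, 0.45, 0, 0, 0, 0],
    [0, 0, 0.45, 0, 0, 0, 0],
    [0, 0, 0.45, 0, 0, 0, 0]
  ]
}}

```text
t: 9.98
ee_pos: [0.5344, -0.2956, 0.2996]
tcp_rot: [[-0.999, 0.053, -0.002], [0.053, 0.999, 0.001], [0.002, 0.001, -1.0]]
force: [-1.3, -0.1, -2.7]
finger_gap: 0.177
grip_force: 58.7
```

{"op": "play_rows", "data": {
  "targets": [
    [0, 0.06, 0, 0, 0, 0, 0],
    [-0.01, 0.17, 0, 0, 0, 0, 0],
    [-0.02, 0.31, 0, 0, 0, 0, 0],
    [-0.03, 0.45, 0, 0, 0, 0, 0],
    [-0.04, 0.59, 0, 0, 0, 0, 0],
    [-0.04, 0.73, 0, 0, 0, 0, 0],
    [-0.04, 0.86, 0, 0, 0, 0, 0],
    [-0.04, 0.95, 0, 0, 0, 0, 0]
  ]
}}

```text
t: 10.98
ee_pos: [0.5218, -0.0081, 0.3002]
tcp_rot: [[-0.999, 0.051, -0.001], [0.051, 0.999, 0.001], [0.001, 0.001, -1.0]]
force: [1.0, -0.4, -2.8]
finger_gap: 0.176
grip_force: 58.8
```

{"op": "play_rows", "data": {
  "targets": [
    [0, 0.1, 0, 0, 0, 0, 0],
    [-0.01, 0.22, 0, 0, 0, 0, 0],
    [-0.02, 0.36, 0, 0, 0, 0, 0],
    [-0.03, 0.5, 0, 0, 0, 0, 0],
    [-0.035, 0.64, 0, 0, 0, 0, 0],
    [-0.035, 0.78, 0, 0, 0, 0, 0],
    [-0.035, 0.87, 0, 0, 0, 0, 0],
    [-0.035, 0.92, 0, 0, 0, 0, 0]
  ]
}}

```text
t: 11.98
ee_pos: [0.5111, 0.2669, 0.3001]
tcp_rot: [[-0.999, 0.051, -0.002], [0.051, 0.999, -0.0], [0.002, -0.0, -1.0]]
force: [0.6, -0.7, -2.7]
finger_gap: 0.176
grip_force: 58.8
```

{"op": "play_rows", "data": {
  "targets": [
    [0, 0, -0.05, 0, 0, 0, 0],
    [0, 0, -0.15, 0, 0, 0, 0],
    [0, 0, -0.27, 0, 0, 0, 0],
    [0, 0, -0.39, 0, 0, 0, 0],
    [0, 0, -0.48, 0, 0, 0, 0],
    [0, 0, -0.54, 0, 0, 0, 0],
    [0, 0, -0.58, 0, 0, 0, 0],
    [0, 0, -0.58, 0, 0, 0, 0]
  ]
}}

```text
t: 12.98
ee_pos: [0.5118, 0.2645, 0.126]
tcp_rot: [[-0.999, 0.054, -0.002], [0.054, 0.999, -0.001], [0.002, -0.001, -1.0]]
force: [0.5, 0.1, -2.3]
finger_gap: 0.174
grip_force: 58.7
```

```bash
python3 - <<'E'
from h import *
s=observe();print(s['t'],s['ee_pos'],s['force'])
im=np.hstack([grab('wrist')['image'],grab('scene')['image']]);im=cv2.resize(im,None,fx=.62,fy=.62);cv2.imwrite('pics/w3.png',im[:,:,::-1])
E
```

```text
12.975 [0.5118319  0.2645168  0.12601979] [ 0.45521571  0.14030155 -2.30438366]
```

View pics/w3.png

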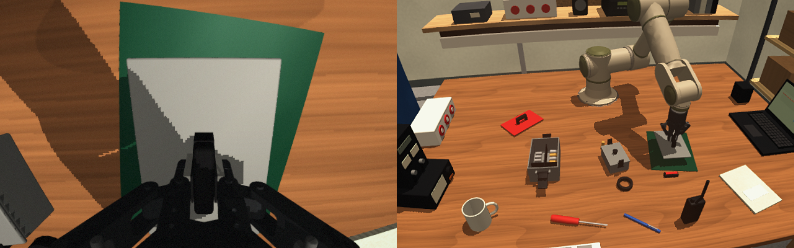

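The lid hangs level over the mat (wrist part, lid top edge (127,60)-(282,60)). The tote is open with both clips out. Lowering the last 31 mm gently.

{"op": "play_rows", "data": {
  "targets": [
    [0, 0, -0.03, 0, 0, 0, 0],
    [0, 0, -0.055, 0, 0, 0, 0],
    [0, 0, -0.075, 0, 0, 0, 0],
    [0, 0, -0.088, 0, 0, 0, 0],
    [0, 0, -0.096, 0, 0, 0, 0],
    [0, 0, -0.1, 0, 0, 0, 0],
    [0, 0, -0.1, 0, 0, 0, 0],
    [0, 0, -0.1, 0, 0, 0, 0]
  ]
}}

```text
t: 14.08
ee_pos: [0.5123, 0.2652, 0.097]
tcp_rot: [[-0.999, 0.053, 0.0], [0.053, 0.999, 0.0], [-0.0, 0.0, -1.0]]
force: [0.3, -0.4, -2.6]
finger_gap: 0.172
grip_force: 58.8
```

{"op": "play_rows", "data": {
  "targets": [
    [0, 0, -0.004, 0, 0, 0, 0],
    [0, 0, -0.007, 0, 0, 0, 0],
    [0, 0, -0.007, 0, 0, 0, 0],
    [0, 0, -0.007, 0, 0, 0, 0]
  ]
}}

```text
t: 14.58
ee_pos: [0.5122, 0.2652, 0.0948]
tcp_rot: [[-0.999, 0.053, -0.0], [0.053, 0.999, -0.0], [0.0, -0.0, -1.0]]
force: [-0.3, -0.0, -0.8]
finger_gap: 0.172
grip_force: 59.0
```

{"op": "play_rows", "data": {
  "targets": [
    [0, 0, -0.003, 0, 0, 0, 0],
    [0, 0, -0.003, 0, 0, 0, 0],
    [0, 0, -0.003, 0, 0, 0, 0.3],
    [0, 0, -0.003, 0, 0, 0, 0.5],
    [0, 0, -0.003, 0, 0, 0, 0.6],
    [0, 0, -0.003, 0, 0, 0, 0.6],
    [0, 0, -0.003, 0, 0, 0, 0.6]
  ]
}}

```text
t: 15.45
ee_pos: [0.5122, 0.2652, 0.0939]
tcp_rot: [[-0.999, 0.053, -0.0], [0.053, 0.999, -0.0], [0.0, -0.0, -1.0]]
force: [-0.9, 0.4, -0.0]
finger_gap: 0.598
grip_force: 0.0
```

{"op": "play_rows", "data": {
  "targets": [
    [0, 0, 0.05, 0, 0, 0, 0.6],
    [0, 0, 0.15, 0, 0, 0, 0.6],
    [0, 0, 0.3, 0, 0, 0, 0.6],
    [0, 0, 0.45, 0, 0, 0, 0.6],
    [0, 0, 0.6, 0, 0, 0, 0.6],
    [0, 0, 0.6, 0, 0, 0, 0.6],
    [0, 0, 0.6, 0, 0, 0, 0.6],
    [0, 0, 0.6, 0, 0, 0, 0.6]
  ]
}}

```text
t: 16.45
ee_pos: [0.5119, 0.2651, 0.2728]
tcp_rot: [[-0.999, 0.053, -0.002], [0.053, 0.999, -0.001], [0.002, -0.001, -1.0]]
force: [1.0, 0.1, -0.7]
finger_gap: 0.603
grip_force: 0.0
```

```bash
python3 - <<'E'
from h import *
im=np.hstack([grab('wrist')['image'],grab('scene')['image']]);im=cv2.resize(im,None,fx=.62,fy=.62);cv2.imwrite('pics/w4.png',im[:,:,::-1])
E
```

```text
(no output)
```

View pics/w4.png

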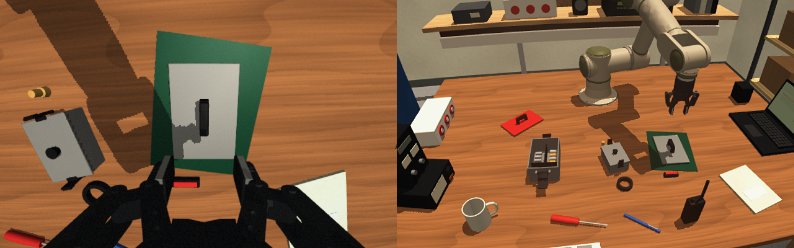

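The lid lies flat and centred on the mat (wrist part, about (204,113)). The gripper is clear, the clips are open and the case hasn't moved.

```bash
python3 -c "from bench import close_job; print(close_job())"
```

```text
the job is handed in; nothing more can be done
None
```

The job is handed in: both clips on the larger box are open, its lid lies flat, right way up and centred on the green mat, and in the last picture the smaller case is where it was; the hand-in gave no verdict.

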